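# Unlock the sample-jar carrier

## Robot

A 6-joint arm with a two-finger parallel gripper is mounted at the origin on the work surface. World frame = base frame: x ahead of the robot, y to its left, z up, the work surface at z = 0. Lengths are in m, angles in degrees, forces in N, time in s.
With the tool pointing down it reaches from about 0.25 to 0.725 m from the base axis. Payload 9.7 kg.
Tool frame: the origin (TCP) lies midway between the tips of the shut fingers; the grasp point (between the pads) lies 19 mm behind it (bot.pinch_z is the distance from the TCP to the grasp point, in m); z points along the fingers, y is the line along which they close (so a half turn about z gives the same grasp; the last joint's range is limited). The gripper opens to 85 mm and grips with 20 to 120 N. Pads are 22 mm wide; open, the fingers measure 114 mm over their backs; the gripper's body (76 mm by 85 mm) begins 54 mm behind the grasp point. The pads swing forward as they close: fully open they stand 13 mm farther back than shut.
Start: joints at [67.724, 4.979, 10.078, 95.1, 0, 90], TCP at [0.208, 0.509, 0.194] pointing down, gripper open.
Joint ranges: [-179.16, 179.16], [-48.56, 103.87], [-65.8, 70.77], [-126.05, 130.52], [-82.76, 87.17], [-180, 180]. Speed limits (degrees/s): [127.2, 127.2, 147.25, 180, 180, 180].

## Interface

Orientations are given as [roll, pitch, yaw] about the fixed x, y, z axes, in that order (R = Rz(yaw) Ry(pitch) Rx(roll)).
In Python, from workcell import sensors, camera, ticket, bot gives the robot as it stands.
- The arm moves only by the shell command python3 -m handwheel 'ROWS' [FORCE]. ROWS is a JSON object of lists of equal length, an entry for each row: "gripper": the opening, from -1 (shut) to 1 (fully open); "slide": the shift along the tool's x, y, z in mm, a list of three; "yaw": the turn about the tool's z in rad. A call has 1 to 8 rows; each row shifts and turns the commanded pose from where the row before left it, along the tool's axes as they then stand; what a row does not reach is not made up. A row lasts 1/12 s, in which the tool goes at most 41.7 mm and 7.16 degrees, less where a joint would pass 70% of its speed; a pose out of reach is approached as far as the arm can. A call is refused whole if a number of a shift passes 41.7 or a number of a turn 0.125, either way. A call with a gripper value outside its range is refused whole. The fingers move at their own pace and stop on an object; FORCE is the grip in N (left out, the last holds). Time passes only in rows, so rows that do not move let the fingers close. It gives the time, the measured TCP pose, the force, the opening and the grip force at its end, in the units of the state.
- sensors.get_obs(): the state, without advancing time (a new reading comes with each control period).
- camera(name): name is "scene" or "top"; returns a dict with "img" (384x512x3 uint8, red, green, blue), "fx", "fy", "cx", "cy" (pixels), "R" (3x3) and "t" (3): a world point X has camera coordinates R X + t. Camera axes: x right, y down, z forward; pixel columns grow to the right and rows downward; lengths in m; the calibration is good to about 2 mm. A picture is of the moment at which its call begins. There is no depth.
- ticket.job_done(): hands the job in; it is judged then, once.
The state is a dict: "time": time; "q": joint angles; "qd": joint speeds; "joint_efforts": joint torques, N m; "ee_pos": TCP position; "tcp_rot": TCP orientation; "wrist_force": force on the tool from outside, world axes, zero at the start; "torque": the same for the moment, N m; "opening": finger opening in m; "grasp_force": force on a finger pad.
Only numpy, scipy, OpenCV 4.12 (cv2) and the standard library are available. Lean on these libraries where they do the work, as an engineer would, in place of code of your own. Each camera call takes 0.05 s, during which the arm holds its last target. There are 200 camera calls.

## Task

Unlock the sample-jar carrier: pull the spring clip straight out sideways from its pin and lay it flat inside the empty steel tray. Then swing the hold-down bar all the way up, so that it stays standing open. Leave the jars in the carrier and the bottle, cup and dish on the bench where they are.

Things in the scene. Friction and masses are not known exactly. Their poses are not given: they have to be found in the camera images.
- carrier: Fixed aluminium carrier holding two jars under a flat hold-down bar. Base 100 (x) x 180 (y) mm; origin on the bench, 20 mm to +y of the base's centre; hinge bracket at y -90, post with pin at y +50 mm; z up. Turned at most 0.4 rad, so its -x side roughly faces the robot. Jars, bar and clip are below 115 mm, the pin's top at 126 mm.
- pin_hole (a point): Centre of the cross hole in the upright steel pin (21 mm diameter), 104 mm above the bench. The hole runs along the carrier's x, is about 9 mm wide and 8 mm high, and lies just above the top of the bar's slotted end plate (64 x 48 mm, top at 101 mm), which the pin passes through.
- clip: Loose steel R-shaped spring clip, round 6 mm wire, 119 x 34 mm, 70 g, lying level on the bar's end plate. Origin on the axis of its straight leg, at the pin to begin with; x along that leg from loop to tip, at first the carrier's x. The springy outer leg (+y side) has a bump beyond the pin: pulling out along -x takes 4 to 12 N, clear after 50 mm. While in, it locks the bar down.
- clip_loop (a point): Centre of the clip's oval loop (wire axis height), at (-60, 8, 0) mm in the clip's frame; at first on the carrier's -x side, overhanging the plate, open space below. The loop is 34 mm wide over all across y, its straight sides parallel to x from -70 to -50 mm, good to pinch along y from above.
- clip_tip (a point): End of the clip's straight leg, at (36, 0, 0) mm in the clip's frame.
- bar (a joint): Angle of the hold-down bar about its hinge: 0 lying closed over the jars, grows as its grip end is lifted, stop at 1.5 rad (nearly upright). Stiff hinge: it stays where it is left; lifting at the grip takes about 3 N.
- bar_hinge (a point): Point on the bar's hinge axis, in the bar's middle, 98 mm above the bench; the axis runs along the carrier's x.
- bar_grip (a point): Centre of the grey plastic grip on the free end of the bar: a double roller, 28 mm diameter, 32 mm wide between its flat end faces, turning freely on an axle along the carrier's x, so that a hand pinching the end faces need not turn with the bar; 198 mm from the hinge axis, at the hinge's height when closed (then on the carrier's +y side, 58 mm beyond the pin). Free space around and below it.
- tray: Empty open steel tray, 220 (x) x 160 (y) x 30 mm high, walls and floor 4 mm, fixed; origin at the centre of its underside. It stands on the left or on the right of the carrier.
- jar_a: Sample jar with red lid, 50 mm diameter, 85 mm high, loose in the carrier under the bar, nearer the hinge; origin at the centre of its underside.
- jar_b: Sample jar like jar_a, nearer the pin.
- dropper: Bystander: amber bottle, 40 mm diameter, 95 mm high.
- cup_red: Bystander: specimen cup with red lid, 54 mm diameter, 70 mm high.
- stain_dish: Bystander: white dish, 90 mm diameter, 35 mm high, on the robot's side of the carrier.
Mind the look-alikes: they are no part of the job. Of the things like the clip, leave any that is pink or purple; of the rest the larger one is meant.

How it is judged (in metres and radians):
On the way, in this order (a step that is already met when the one before it is completed fails the run):
1. the clip is out of the pin (its tip at least 20 mm from the hole) while the bar is still down (distance between clip_tip and pin_hole above 0.02 m and x of clip_tip in the frame of pin_hole below -0.012 m and value of joint bar below 0.1 rad), for 0.1 s.
2. the clip lies inside the tray, let go, and the bar is still down (x of clip_loop in the frame of tray between -0.106 and 0.106 m and y of clip_loop in the frame of tray between -0.076 and 0.076 m and z of each of clip_loop, clip_tip in the frame of tray below 0.022 m and x of clip_tip in the frame of tray between -0.106 and 0.106 m and y of clip_tip in the frame of tray between -0.076 and 0.076 m and contact force between the fingers and clip below 0.1 N and value of joint bar below 0.2 rad), for 0.2 s.
At the end, for the whole second after the job is handed in: The clip lies flat at rest inside the tray (loop centre and tip within the walls and less than 22 mm above the tray's underside), and the bar stays open at more than 1.25 rad (x of clip_loop in the frame of tray between -0.106 and 0.106 m and y of clip_loop in the frame of tray between -0.076 and 0.076 m and z of each of clip_loop, clip_tip in the frame of tray below 0.022 m and x of clip_tip in the frame of tray between -0.106 and 0.106 m and y of clip_tip in the frame of tray between -0.076 and 0.076 m and value of joint bar above 1.25 rad and linear speed of clip below 0.02 m/s); the robot touches nothing.
It fails at once if a jar in the carrier is shifted by more than 20 mm or tipped over (distance of any of jar_a, jar_b from where it was at the start of the episode above 0.02 m or angle between any of jar_a, jar_b's own z axis and vertical above 0.4 rad).
It fails at once if the amber bottle, specimen cup or white dish is shifted by more than 40 mm or tipped over (distance of any of dropper, cup_red, stain_dish from where it was at the start of the episode above 0.04 m or angle between any of dropper, cup_red, stain_dish's own z axis and vertical above 0.4 rad).
It also fails if it takes over 54 s, if anything falls off the work surface, if the arm or the gripper's body presses on something with over 40 N, if the wrist force passes 120 N, or if a joint passes its speed limit or range.

## Working session

There is one attempt and no reset: what is moved stays moved. The work goes in short steps, Python scripts to look and compute and a shell command to move; the robot and the scene stay as the last step left them, time stands still between calls to the robot, and variables do not carry over. Pictures are saved under pics/ and viewed, at most 10 in all, crops included, and the job is handed in when it is done.

```bash
mkdir -p pics; ls; python3 - <<'E'
from workcell import sensors,camera,bot
import cv2,json
for n in("scene","top"):
    c=camera(n);cv2.imwrite(f"pics/{n}0.png",c["img"][:,:,::-1]);print(n,c["fx"],c["fy"],c["cx"],c["cy"],c["R"],c["t"])
o=sensors.get_obs();print(o,bot.pinch_z)
E
```

```text
pics
scene 386.419799519816 386.419799519816 262.38742070113267 198.47550001117887 [[-0.7483905   0.66325431 -0.00231815]
 [ 0.50721652  0.57006446 -0.64634194]
 [-0.42736759 -0.48489197 -0.76304438]] [ 0.46578754 -0.21112862  1.20949784]
top 419.8796245302601 419.8796245302601 264.2347136224869 189.8747578554981 [[ 0.08519646 -0.99635062  0.00519707]
 [-0.97560735 -0.0844796  -0.20261662]
 [ 0.20231624  0.01219192 -0.97924435]] [-0.07741929  0.56445601  0.83569459]
{'time': 0.1, 'q': array([ 6.77214405e+01,  5.00898155e+00,  1.00385478e+01,  9.51002741e+01,
       -3.36923651e-04,  8.99982673e+01]), 'qd': array([ 0.02790583, -0.09912721,  0.10440727, -0.07295252, -0.0326604 ,
        0.12288414]), 'joint_efforts': array([ 2.19200476e-03, -5.21557045e+01,  4.65655088e+01,  1.60531449e-02,
        1.36628501e-04, -8.20991914e-07]), 'ee_pos': array([0.20841409, 0.50870319, 0.19314009]), 'tcp_rot': array([-1.79929292e+02,  3.34785153e-04,  1.57723174e+02]), 'wrist_force': array([ 0.46692634, -0.48128449, -0.36812796]), 'torque': array([-0.01272681, -0.01532928,  0.01367384]), 'grasp_force': 0.0, 'opening': 0.0853724912948894} 0.0187
```

View pics/scene0.png

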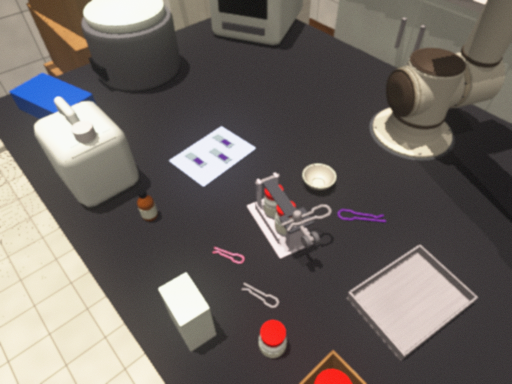

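View pics/top0.png

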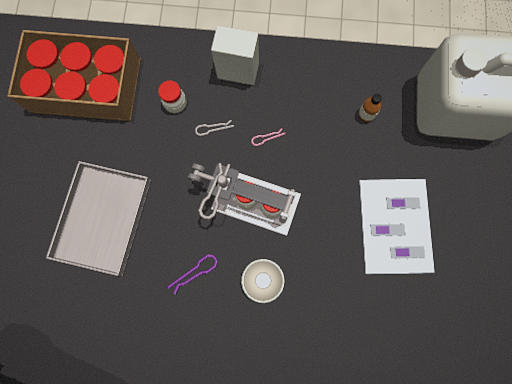

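Scene: carrier at about (285,215), tray (412,298). Top: clip in the pin with its loop at (208,208), tray at (100,218), dish (263,281), cup (172,97), bottle (370,108).
Clip candidates (top pixels): grey in the pin (208,208), smaller grey on the bench (214,128), pink (268,137), purple (193,273). I choose the grey one in the pin, and check it in a crop.

```bash
python3 - <<'E'
import cv2,numpy as np
t=cv2.imread("pics/top0.png")[150:245,180:305];s=cv2.imread("pics/scene0.png")[165:260,240:340]
f=lambda a,w:cv2.resize(a,(w,570),interpolation=cv2.INTER_CUBIC)
a=cv2.resize(t,None,fx=6.2,fy=6.2,interpolation=cv2.INTER_CUBIC)
cv2.imwrite("pics/crop_t.png",a)
cv2.imwrite("pics/crop_s.png",cv2.resize(s,None,fx=6,fy=6,interpolation=cv2.INTER_CUBIC))
E
```

```text
(no output)
```

View pics/crop_t.png

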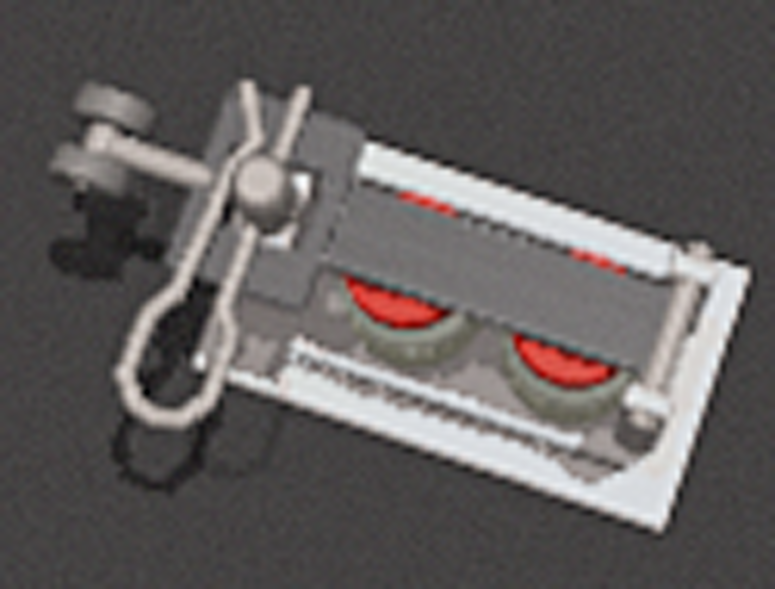

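View pics/crop_s.png

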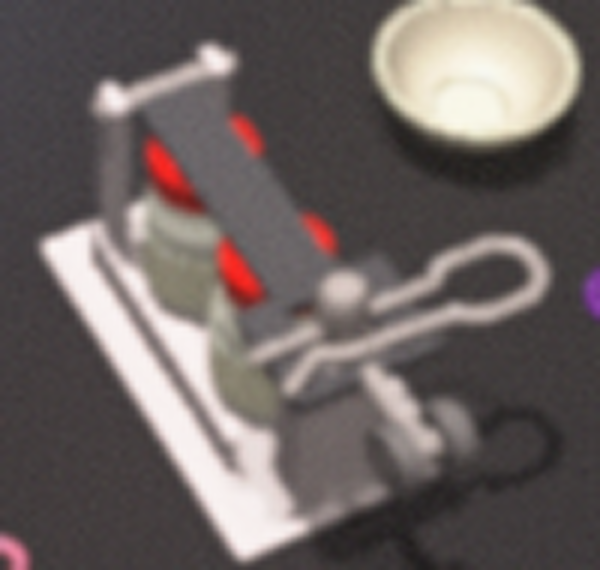

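The crops show the grey clip through the pin: top-crop loop centre at (175,360), leg tip (303,92), pin top (262,185), roller grip at (104,137). The choice is confirmed.

```bash
cat > h.py <<'E'
import numpy as np
from workcell import sensors,camera
def ray(c,u,v,z):
    d=c["R"].T@np.array([(u-c["cx"])/c["fx"],(v-c["cy"])/c["fy"],1]);o=-c["R"].T@c["t"]
    return o+d*(z-o[2])/d[2]
def toT(d):
    "world vector -> tool axes mm"
    from scipy.spatial.transform import Rotation as R
    r=R.from_euler("xyz",sensors.get_obs()["tcp_rot"],degrees=True)
    return np.round(1000*r.inv().apply(d),1)
E
python3 - <<'E'
from h import *
import cv2
c=camera("top");s=camera("scene")
T=lambda x,y,z:ray(c,180+(x+.5)/6.2-.5,150+(y+.5)/6.2-.5,z)
S=lambda x,y,z:ray(s,240+(x+.5)/6-.5,165+(y+.5)/6-.5,z)
P=lambda n,v:print(n,np.round(v,4))
P("loopT",T(175,360,.104));P("loopS",S(497,276,.104))
P("pinT",T(262,182,.126));P("pinS",S(345,283,.126))
tip=T(303,90,.104);P("tipT",tip);P("tipS",S(250,357,.104))
g=T(104,137,.098);P("gripT",g);P("gripS",S(425,440,.098))
h=T(675,330,.098);P("hingeT",h);P("hingeS",S(162,75,.098))
d=g-h;P("barangle(-x dir of carrier)",[np.degrees(np.arctan2(d[1],d[0]))-90,np.linalg.norm(d[:2])])
# tray corners
for cam,n,seed,pts in((c,"T",0,[(79,164),(149,178),(121,274),(48,262)]),(s,"S",0,[(420,247),(475,296),(405,352),(349,295)])):
    q=np.array([ray(cam,*p,.03) for p in pts]);P("tray"+n,q.mean(0));print(np.round(q[:,:2],3).tolist())
E
```

```text
loopT [0.5137 0.0799 0.104 ]
loopS [0.5123 0.0804 0.104 ]
pinT [0.5697 0.0556 0.126 ]
pinS [0.5707 0.0562 0.126 ]
tipT [0.6068 0.048  0.104 ]
tipS [0.6077 0.0462 0.104 ]
gripT [0.5867 0.1125 0.098 ]
gripS [0.583  0.1117 0.098 ]
hingeT [ 0.5384 -0.0802  0.098 ]
hingeS [ 0.5331 -0.0849  0.098 ]
barangle(-x dir of carrier) [-14.0619   0.1987]
trayT [0.4815 0.321  0.03  ]
[[0.598, 0.386], [0.58, 0.227], [0.369, 0.257], [0.38, 0.414]]
trayS [0.4884 0.3286 0.03  ]
[[0.373, 0.27], [0.392, 0.417], [0.6, 0.388], [0.589, 0.239]]
```

```bash
python3 -m handwheel '{"gripper":[0.4,0.4,0.4,0.4,0.4,0.4,0.4,0.4],"slide":[[0,0,0],[0,0,0],[-28,-24,0],[-28,-24,0],[-28,-24,0],[-28,-24,0],[-28,-24,0],[-28,-24,0]],"yaw":[-0.073,-0.073,0,0,0,0,0,0]}' 60
python3 -m handwheel '{"gripper":[0.4,0.4,0.4,0.4,0.4,0.4,0.4,0.4],"slide":[[-28,-24,0],[-28,-24,0],[-28,-24,0],[-28,-24,0],[-28,-24,0],[-28,-24,0],[-28,-24,0],[0,0,0]],"yaw":[0,0,0,0,0,0,0,0]}'
python3 - <<'E'
from h import *
print(toT(np.array([.5135,.079,.082])-sensors.get_obs()["ee_pos"]))
E
```

```text
time: 0.87
ee_pos: [0.3375, 0.3272, 0.1937]
tcp_rot: [180.0, 0.0, 166.1]
wrist_force: [0.1, 0.4, 0.0]
opening: 0.0599
grasp_force: 0.0
time: 1.53
ee_pos: [0.4893, 0.1142, 0.193]
tcp_rot: [-179.9, 0.0, 165.8]
wrist_force: [0.8, 0.8, 0.6]
opening: 0.0598
grasp_force: 0.0
[-32.1 -28.  111.1]
```

```bash
python3 -m handwheel '{"gripper":[0.4,0.4,0.4,0.4,0.4,0.4],"slide":[[-16,-14,0],[-16,-14,0],[0,0,25],[0,0,25],[0,0,12],[0,0,0]],"yaw":[0,0,0,0,0,0]}'
python3 - <<'E'
from h import *
import cv2
print(toT(np.array([.5135,.079,.082])-sensors.get_obs()["ee_pos"]))
s=camera("scene")["img"][150:260,250:370,::-1];t=camera("top")["img"][150:260,160:280,::-1]
cv2.imwrite("pics/a.png",cv2.resize(np.hstack([s,t]),None,fx=3.3,fy=3.3,interpolation=cv2.INTER_CUBIC))
E
```

```text
time: 2.03
ee_pos: [0.5095, 0.0836, 0.1289]
tcp_rot: [-179.9, -0.3, 166.1]
wrist_force: [-0.6, -0.4, 0.6]
opening: 0.06
grasp_force: 0.0
[-5.2 -3.4 46.8]
```

View pics/a.png

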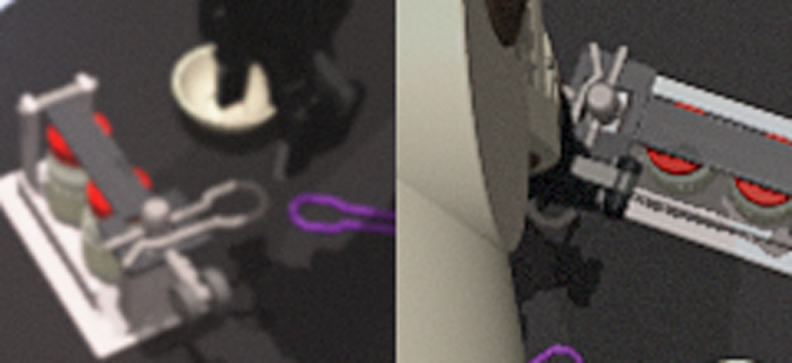

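The left half (scene) shows the open fingers above and either side of the loop near (250,200). I'll centre and go down.

```bash
python3 -m handwheel '{"gripper":[0.4,0.4,0.4,0.4,0.4],"slide":[[-4,-2,0],[0,0,20],[0,0,20],[0,0,6],[0,0,0]],"yaw":[0,0,0,0,0]}'
python3 - <<'E'
from h import *
print(toT(np.array([.5135,.079,.082])-sensors.get_obs()["ee_pos"]))
E
```

```text
time: 2.55
ee_pos: [0.5142, 0.0808, 0.0854]
tcp_rot: [-180.0, -0.1, 166.1]
wrist_force: [0.7, -0.7, 0.6]
opening: 0.0596
grasp_force: 0.0
[ 0.3 -1.9  3.4]
```

```bash
python3 -m handwheel '{"gripper":[0.4,0.4,-1,-1,-1,-1,-1,-1],"slide":[[0,-2,3],[0,0,0],[0,0,0],[0,0,0],[0,0,0],[0,0,0],[0,0,0],[0,0,0]],"yaw":[0,0,0,0,0,0,0,0]}' 60
python3 - <<'E'
from h import *
import cv2
s=camera("scene")["img"][150:260,250:370,::-1]
cv2.imwrite("pics/b.png",cv2.resize(s,None,fx=5,fy=5,interpolation=cv2.INTER_CUBIC))
E
```

```text
time: 3.22
ee_pos: [0.5141, 0.0789, 0.0829]
tcp_rot: [-180.0, 0.0, 166.1]
wrist_force: [-1.0, -0.6, -0.5]
opening: -0.0001
grasp_force: 0.0
```

View pics/b.png

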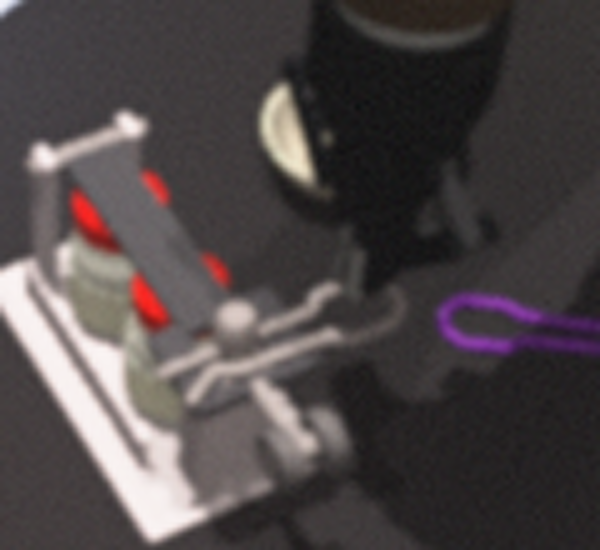

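The fingers shut fully without catching anything. The clip still looks seated, and the fingertip is near (360,290) in the crop. I'll check where the tip really is.

```bash
python3 - <<'E'
from h import *
import cv2
o=sensors.get_obs();print(o["opening"],o["grasp_force"],o["ee_pos"])
im=[]
for n,k in(("scene",(285,170)),("top",(175,165))):
    c=camera(n);g=(255*(c["img"][k[1]:k[1]+70,k[0]:k[0]+70,::-1]/255.)**.45).astype(np.uint8)
    g=cv2.resize(g,None,fx=5.6,fy=5.6,interpolation=cv2.INTER_CUBIC)
    for z,col in((o["ee_pos"][2],(0,255,0)),(.104,(255,255,0))):
        p=c["R"]@np.array([*o["ee_pos"][:2],z])+c["t"]
        u=((p[0]/p[2]*c["fx"]+c["cx"]-k[0])*5.6,(p[1]/p[2]*c["fy"]+c["cy"]-k[1])*5.6)
        cv2.circle(g,(int(u[0]),int(u[1])),3,col,-1)
    im.append(g)
cv2.imwrite("pics/c.png",np.hstack(im))
E
```

```text
2.9498755180502487e-05 0.0 [0.51405703 0.07886871 0.08282821]
```

View pics/c.png

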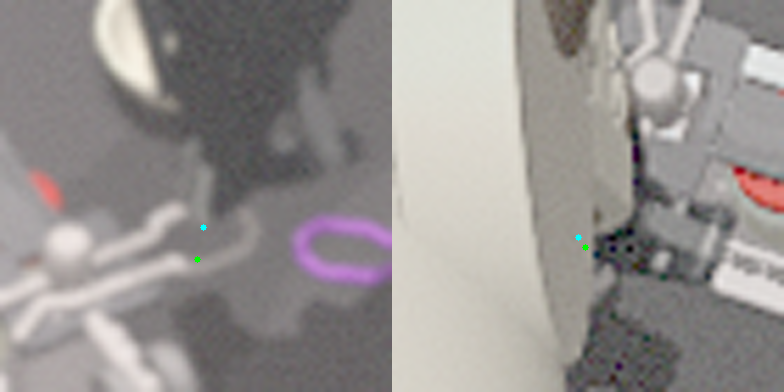

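```bash
python3 - <<'E'
from h import *
for n in("scene","top"): np.save(n+"_shut.npy",camera(n)["img"])
E
python3 -m handwheel '{"gripper":[0.4,0.4,0.4,0.4,0.4],"slide":[[0,0,0],[0,0,0],[0,0,0],[0,0,0],[0,0,0]],"yaw":[0,0,0,0,0]}' 20
python3 - <<'E'
from h import *
import cv2
a=np.load("scene_shut.npy");b=camera("scene")["img"]
print(sensors.get_obs()["opening"])
k=(275,150)
f=lambda c:cv2.resize((255*(c[k[1]:k[1]+85,k[0]:k[0]+65,::-1]/255.)**.45).astype(np.uint8),None,fx=6,fy=6,interpolation=cv2.INTER_CUBIC)
cv2.imwrite("pics/d.png",np.hstack([f(a),f(b)]))
E
```

```text
time: 3.88
ee_pos: [0.5141, 0.0789, 0.0828]
tcp_rot: [180.0, 0.0, 166.1]
wrist_force: [0.0, 0.4, 1.1]
opening: 0.0592
grasp_force: 0.0
0.05953075994075265
```

View pics/d.png

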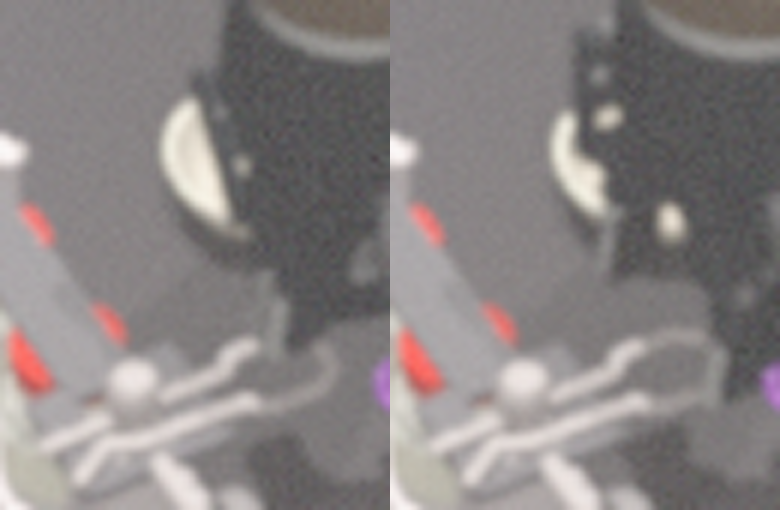

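With the fingers open and shut side by side, the tips end at about (610,270)/(725,395) open and (285,350) shut. That is higher in the picture than the reported TCP should be, so they closed above the wire. I'll open, go lower in a guarded move and close gently.

```bash
python3 -m handwheel '{"gripper":[1,1,1,1,1,1,1],"slide":[[0,0,0],[0,0,0],[0,0,5],[0,0,5],[0,0,5],[0,0,5],[0,0,0]],"yaw":[0,0,0,0,0,0,0]}' 20
python3 -m handwheel '{"gripper":[-1,-1,-1,-1,-1,-1,-1,-1],"slide":[[0,0,0],[0,0,0],[0,0,0],[0,0,0],[0,0,0],[0,0,0],[0,0,0],[0,0,0]],"yaw":[0,0,0,0,0,0,0,0]}' 20
```

```text
time: 4.52
ee_pos: [0.5133, 0.0788, 0.0612]
tcp_rot: [-180.0, -0.1, 166.1]
wrist_force: [0.5, -0.1, 0.0]
opening: 0.0854
grasp_force: 0.0
time: 5.18
ee_pos: [0.5142, 0.0789, 0.063]
tcp_rot: [180.0, 0.0, 166.1]
wrist_force: [0.1, -1.4, 1.0]
opening: 0.033
grasp_force: 21.6
```

```bash
python3 -m handwheel '{"gripper":[0.4,0.4,0.4,0.4,0.4],"slide":[[0,0,0],[0,0,0],[0,0,5],[0,0,5],[0,0,0]],"yaw":[0,0,0,0,0]}' 20
python3 -m handwheel '{"gripper":[-1,-1,-1,-1,-1,-1],"slide":[[0,0,0],[0,0,0],[0,0,0],[0,0,0],[0,0,0],[0,0,0]],"yaw":[0,0,0,0,0,0]}' 70
python3 - <<'E'
from h import *
import cv2
b=camera("scene")["img"];k=(275,150)
f=lambda c:cv2.resize((255*(c[k[1]:k[1]+85,k[0]:k[0]+65,::-1]/255.)**.45).astype(np.uint8),None,fx=6,fy=6,interpolation=cv2.INTER_CUBIC)
cv2.imwrite("pics/e.png",f(b))
E
```

```text
time: 5.6
ee_pos: [0.5134, 0.0788, 0.0513]
tcp_rot: [-180.0, -0.1, 166.1]
wrist_force: [0.1, -0.7, -0.4]
opening: 0.06
grasp_force: 0.0
time: 6.1
ee_pos: [0.5141, 0.0789, 0.0529]
tcp_rot: [180.0, 0.0, 166.1]
wrist_force: [-0.3, -0.9, 1.6]
opening: 0.0317
grasp_force: 69.2
```

View pics/e.png

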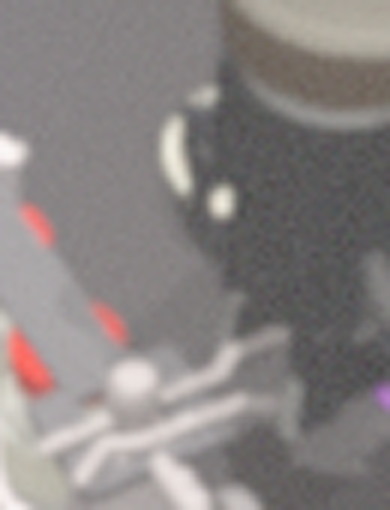

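The near finger reaches past the wire at (285,405) with its tip at (290,435), so the loop is properly gripped. Now pull out along tool +x.

```bash
python3 -m handwheel '{"gripper":[-1,-1,-1,-1,-1,-1,-1,-1],"slide":[[8,0,0],[10,0,0],[10,0,0],[10,0,0],[10,0,0],[10,0,0],[10,0,0],[8,0,0]],"yaw":[0,0,0,0,0,0,0,0]}' 70
```

```text
time: 6.82
ee_pos: [0.4389, 0.0973, 0.0527]
tcp_rot: [-180.0, -0.0, 166.1]
wrist_force: [0.4, -0.1, -0.3]
opening: 0.0315
grasp_force: 69.3
```

```bash
python3 -m handwheel '{"gripper":[-1,-1,-1,-1,-1,-1,-1,-1],"slide":[[10,0,0],[0,0,-15],[0,0,-15],[0,0,-15],[0,0,-15],[0,0,0],[0,0,0],[0,0,0]],"yaw":[0,0,0,0,0,-0.06,-0.053,0]}' 70
python3 - <<'E'
from h import *
import cv2
o=sensors.get_obs();print(toT(np.array([.449,.334,o["ee_pos"][2]])-o["ee_pos"]))
c=camera("top")["img"];z=cv2.imread("pics/top0.png")[:,:,::-1]
for p in((228,165),(220,164),(208,218)):print(p,z[p[1],p[0]],c[p[1],p[0]])
E
```

```text
time: 7.48
ee_pos: [0.4302, 0.0997, 0.113]
tcp_rot: [180.0, 0.0, 172.7]
wrist_force: [-0.1, 0.7, -0.8]
opening: 0.0311
grasp_force: 69.4
[ 11.2 234.8   0. ]
(228, 165) [204 194 187] [73 69 69]
(220, 164) [202 192 185] [90 88 86]
(208, 218) [157 148 142] [68 65 67]
```

```bash
python3 -m handwheel '{"gripper":[-1,-1,-1,-1,-1,-1,-1,-1],"slide":[[1,29,0],[2,30,0],[2,30,0],[2,30,0],[2,30,0],[1,30,0],[1,30,0],[0,25,0]],"yaw":[0,0,0,0,0,0,0,0]}' 70
python3 -m handwheel '{"gripper":[-1,-1,-1,-1,-1,-1],"slide":[[0,0,0],[0,0,20],[0,0,20],[0,0,20],[0,0,20],[0,0,0]],"yaw":[0,0,0,0,0,0]}' 70
python3 - <<'E'
from h import *
import cv2
s=camera("scene")["img"][215:375,330:500,::-1];t=camera("top")["img"][140:300,30:200,::-1]
f=lambda g:(255*(g/255.)**.6).astype(np.uint8)
cv2.imwrite("pics/g.png",cv2.resize(np.hstack([f(s),f(t)]),None,fx=2.3,fy=2.3,interpolation=cv2.INTER_CUBIC))
E
```

```text
time: 8.2
ee_pos: [0.4493, 0.3349, 0.1124]
tcp_rot: [-180.0, -0.0, 172.5]
wrist_force: [0.6, 0.1, 0.1]
opening: 0.0317
grasp_force: 69.5
time: 8.7
ee_pos: [0.4477, 0.3312, 0.0285]
tcp_rot: [-179.7, -0.3, 172.5]
wrist_force: [0.0, -0.2, -0.6]
opening: 0.0313
grasp_force: 69.6
```

View pics/g.png

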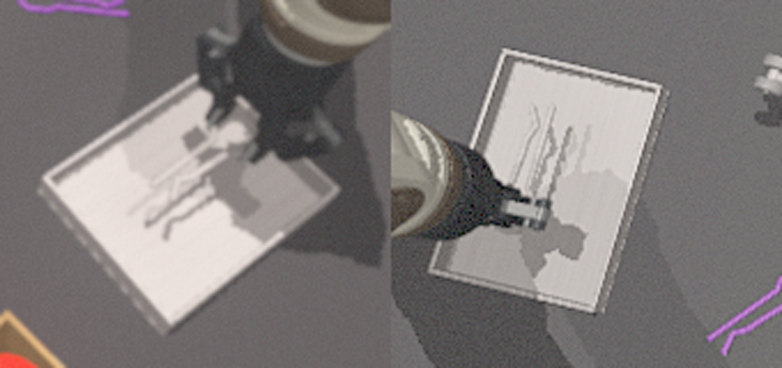

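The clip is held level inside the tray outline: legs at (530,140) in the top half, tips at (130,210) in the scene half. Lower it carefully.

```bash
python3 -m handwheel '{"gripper":[-1,-1,-1,-1,-1],"slide":[[0,0,12],[0,0,12],[0,0,10],[0,0,5],[0,0,0]],"yaw":[0,0,0,0,0]}' 70
python3 -m handwheel '{"gripper":[-1,-1,-1],"slide":[[0,0,3],[0,0,3],[0,0,0]],"yaw":[0,0,0]}'
```

```text
time: 9.22
ee_pos: [0.4491, 0.3324, -0.008]
tcp_rot: [-179.9, -0.1, 172.6]
wrist_force: [-0.3, -0.8, -0.2]
opening: 0.0316
grasp_force: 69.6
time: 9.47
ee_pos: [0.4499, 0.333, -0.0125]
tcp_rot: [-180.0, -0.0, 172.6]
wrist_force: [-0.5, 0.1, -0.8]
opening: 0.0314
grasp_force: 69.6
```

```bash
for i in 1; do :; done; python3 -m handwheel '{"gripper":[-1,-1,-1],"slide":[[0,0,3],[0,0,3],[0,0,0]],"yaw":[0,0,0]}'
python3 -m handwheel '{"gripper":[-1,-1,-1],"slide":[[0,0,2],[0,0,2],[0,0,0]],"yaw":[0,0,0]}'
```

```text
time: 9.72
ee_pos: [0.4498, 0.3329, -0.0188]
tcp_rot: [-180.0, -0.0, 172.6]
wrist_force: [-0.3, 0.2, -1.0]
opening: 0.0313
grasp_force: 69.6
time: 9.97
ee_pos: [0.4498, 0.3329, -0.0227]
tcp_rot: [-180.0, -0.0, 172.6]
wrist_force: [1.0, 0.2, -0.2]
opening: 0.0315
grasp_force: 69.6
```

```bash
python3 -m handwheel '{"gripper":[-1,-1,-1],"slide":[[0,0,2],[0,0,2],[0,0,0]],"yaw":[0,0,0]}'
python3 -m handwheel '{"gripper":[-1,-1,-1],"slide":[[0,0,2],[0,0,1],[0,0,0]],"yaw":[0,0,0]}'
```

```text
time: 10.22
ee_pos: [0.4498, 0.3329, -0.0266]
tcp_rot: [-180.0, -0.0, 172.6]
wrist_force: [1.0, 0.5, -1.0]
opening: 0.0314
grasp_force: 69.6
time: 10.47
ee_pos: [0.4498, 0.3329, -0.0295]
tcp_rot: [-180.0, -0.0, 172.6]
wrist_force: [-0.6, 0.6, -0.5]
opening: 0.0314
grasp_force: 69.6
```

```bash
python3 -m handwheel '{"gripper":[-1,-1,-1],"slide":[[0,0,2],[0,0,1],[0,0,0]],"yaw":[0,0,0]}'
python3 -m handwheel '{"gripper":[-1,-1,-1],"slide":[[0,0,2],[0,0,1],[0,0,0]],"yaw":[0,0,0]}'
```

```text
time: 10.72
ee_pos: [0.4498, 0.3329, -0.0325]
tcp_rot: [-180.0, -0.0, 172.6]
wrist_force: [0.2, 0.1, -0.2]
opening: 0.0316
grasp_force: 69.6
time: 10.97
ee_pos: [0.4502, 0.3332, -0.0339]
tcp_rot: [180.0, 0.0, 172.6]
wrist_force: [-4.6, -2.4, 11.1]
opening: 0.0314
grasp_force: 75.9
```

```bash
python3 -m handwheel '{"gripper":[-1,0.2,0.2,0.2,0.2,0.2,0.2],"slide":[[0,0,-2],[0,0,0],[0,0,0],[0,0,0],[0,0,0],[0,0,0],[0,0,0]],"yaw":[0,0,0,0,0,0,0]}' 20
python3 -m handwheel '{"gripper":[0.2,0.2,0.2,0.2,0.2,0.2,0.2,0.2],"slide":[[0,0,-10],[0,0,-30],[0,0,-40],[0,0,-40],[0,0,-40],[0,0,-20],[0,0,0],[0,0,0]],"yaw":[0,0,0,0,0,0,0,0]}' 20
python3 - <<'E'
from h import *
import cv2
for n,k in(("top",(40,155,155,280)),("scene",(345,240,480,358))):
    c=camera(n);im=c["img"]
    tri=np.array([ray(c,*p,.03) for p in((0,0),(1,0))])
    cv2.imwrite(f"pics/tray_{n}.png",im[:,:,::-1])
    # thin structure: blackhat at tray interior
    g=cv2.cvtColor(im,cv2.COLOR_RGB2GRAY);bh=cv2.morphologyEx(g,cv2.MORPH_BLACKHAT,np.ones((9,9)))
    th=cv2.morphologyEx(g,cv2.MORPH_TOPHAT,np.ones((9,9)))
    print(n)
    R=lambda x,y:ray(c,x,y,.007)
    poly=np.array([[.485+np.cos(-.13)*a-np.sin(-.13)*b,.325+np.sin(-.13)*a+np.cos(-.13)*b,.007] for a,b in((-.095,-.065),(.095,-.065),(.095,.065),(-.095,.065))])
    q=(c["R"]@poly.T).T+c["t"];q=np.c_[q[:,0]/q[:,2]*c["fx"]+c["cx"],q[:,1]/q[:,2]*c["fy"]+c["cy"]].astype(np.int32)
    m=np.zeros_like(g);cv2.fillPoly(m,[q],255)
    for nm,x in(("dark",bh),("light",th)):
        y,xx=np.nonzero((x>22)&(m>0))
        if len(xx)>5:
            P=np.array([R(a,b)[:2] for a,b in zip(xx,y)])-[.485,.325]
            P=P@np.array([[np.cos(-.13),-np.sin(-.13)],[np.sin(-.13),np.cos(-.13)]])
            print(nm,len(xx),np.round(P.min(0),3),np.round(P.max(0),3))
E
```

```text
time: 11.55
ee_pos: [0.4499, 0.333, -0.0334]
tcp_rot: [-180.0, -0.0, 172.6]
wrist_force: [0.3, 0.3, 0.4]
opening: 0.0513
grasp_force: 0.0
time: 12.22
ee_pos: [0.4506, 0.3335, 0.1489]
tcp_rot: [179.9, 0.1, 172.6]
wrist_force: [0.0, 1.7, -0.2]
opening: 0.0514
grasp_force: 0.0
top
dark 478 [-0.094 -0.025] [0.064 0.068]
light 470 [-0.094 -0.064] [0.061 0.067]
scene
dark 314 [-0.082 -0.024] [0.065 0.043]
light 232 [-0.096 -0.068] [0.096 0.027]
```

The clip is released in the tray; masks show it within x ≤ 0.064 of the tray frame, well inside the walls. Next, turn the hand 90° for the roller.

```bash
python3 -m handwheel '{"gripper":[0.4,0.4,0.4,0.4,0.4,0.4,0.4,0.4],"slide":[[0,0,0],[0,0,0],[0,0,0],[0,0,0],[0,0,0],[0,0,0],[0,0,0],[0,0,0]],"yaw":[0.12,0.12,0.12,0.12,0.12,0.12,0.12,0.12]}' 40
python3 -m handwheel '{"gripper":[0.4,0.4,0.4,0.4,0.4,0.4,0.4,0.4],"slide":[[0,0,0],[0,0,0],[0,0,0],[0,0,0],[0,0,0],[0,0,0],[0,0,0],[0,0,0]],"yaw":[0.12,0.12,0.12,0.12,0.12,0.12,0,0]}'
python3 - <<'E'
from h import *
o=sensors.get_obs();print(toT(np.array([.584,.1122,.046])-o["ee_pos"]),o["tcp_rot"])
import cv2
z=cv2.imread("pics/top0.png").astype(int)[:,:,::-1];c=camera("top");n=c["img"].astype(int)
d=(abs(z-n).sum(2)>60).astype(np.uint8)
# loop/tip candidate components in tray, at z=.007
N,l,st,ce=cv2.connectedComponentsWithStats(d[160:278,45:152])
for i in range(1,N):
    if st[i,4]>15:print(st[i],np.round(ray(c,45+ce[i][0],160+ce[i][1],.007),3))
E
```

```text
time: 12.98
ee_pos: [0.4493, 0.3325, 0.1452]
tcp_rot: [-179.8, 0.0, 117.2]
wrist_force: [-0.3, 0.6, -0.4]
opening: 0.0599
grasp_force: 0.0
time: 13.65
ee_pos: [0.4495, 0.3327, 0.1457]
tcp_rot: [-179.9, 0.1, 76.5]
wrist_force: [0.2, 0.0, 0.6]
opening: 0.0598
grasp_force: 0.0
[-182.9  182.3   99.7] [-1.79926963e+02  8.77919931e-02  7.65220664e+01]
[  0  17  24  38 479] [0.526 0.44  0.007]
[   0   31   88   87 3183] [0.422 0.354 0.007]
```

```bash
python3 -m handwheel '{"gripper":[0.4,0.4,0.4,0.4,0.4,0.4,0.4,0.4],"slide":[[-26,26,0],[-26,26,0],[-26,26,0],[-26,26,0],[-26,26,0],[-26,26,0],[-26,26,0],[0,0,0]],"yaw":[0,0,0,0,0,0,0,0.005]}'
python3 -m handwheel '{"gripper":[0.4,0.4],"slide":[[0,0,0],[0,0,0]],"yaw":[0,0]}'
python3 - <<'E'
from h import *
o=sensors.get_obs();print(toT(np.array([.584,.1122,.046])-o["ee_pos"]),o["tcp_rot"])
# re-measure tray area: clip dark/light relative to initial, top view now clear?
import cv2
z=cv2.imread("pics/top0.png").astype(int)[:,:,::-1];c=camera("top");n=c["img"].astype(int)
d=(abs(z-n).sum(2)>70).astype(np.uint8)
N,l,st,ce=cv2.connectedComponentsWithStats(d[160:278,45:152],connectivity=8)
for i in range(1,N):
    if st[i,4]>15:
        y,x=np.nonzero(l==i);P=np.array([ray(c,45+a,160+b,.007)[:2] for a,b in zip(x,y)])-[.485,.325]
        P=P@np.array([[np.cos(-.13),-np.sin(-.13)],[np.sin(-.13),np.cos(-.13)]]);print(st[i],np.round(P.min(0),3),np.round(P.max(0),3))
E
```

```text
time: 14.37
ee_pos: [0.5858, 0.108, 0.1457]
tcp_rot: [180.0, 0.1, 76.0]
wrist_force: [0.5, 1.4, -0.4]
opening: 0.0599
grasp_force: 0.0
time: 14.53
ee_pos: [0.5834, 0.1131, 0.1463]
tcp_rot: [-179.9, 0.0, 76.1]
wrist_force: [0.4, 0.9, -1.0]
opening: 0.0598
grasp_force: 0.0
[ -0.8   0.9 100.3] [-1.79944508e+02  6.03480211e-03  7.61076707e+01]
[   0    0  107  118 6227] [-0.149 -0.14 ] [0.152 0.165]
```

```bash
python3 -m handwheel '{"gripper":[0.4,0.4,0.4,0.4,0.4,0.4],"slide":[[0,0,25],[0,0,25],[0,0,25],[0,0,15],[0,0,10],[0,0,0]],"yaw":[0,0,0,0,0,0]}'
python3 -m handwheel '{"gripper":[-1,-1,-1,-1,-1,-1],"slide":[[0,0,0],[0,0,0],[0,0,0],[0,0,0],[0,0,0],[0,0,0]],"yaw":[0,0,0,0,0,0]}' 50
```

```text
time: 15.08
ee_pos: [0.5821, 0.114, 0.0447]
tcp_rot: [-179.8, 0.1, 76.2]
wrist_force: [-0.5, -0.8, 0.1]
opening: 0.0598
grasp_force: 0.0
time: 15.58
ee_pos: [0.5853, 0.1135, 0.0487]
tcp_rot: [179.8, -0.1, 76.0]
wrist_force: [3.9, 1.5, 6.5]
opening: 0.031
grasp_force: 52.9
```

```bash
python3 -m handwheel '{"gripper":[-1,-1,-1,-1,-1],"slide":[[-1,0,-20],[-3,0,-19.5],[-5,0,-19],[-7,0,-18.5],[0,0,0]],"yaw":[0,0,0,0,0]}' 50
python3 -m handwheel '{"gripper":[-1,-1,-1,-1,-1,-1],"slide":[[-8.5,0,-18],[-10.5,0,-17],[-12,0,-16],[-13.5,0,-14.5],[0,0,0],[0,0,0]],"yaw":[0,0,0,0,0,0]}' 50
python3 - <<'E'
from h import *
o=sensors.get_obs();p=o["ee_pos"];print(np.linalg.norm(p[:2]-[.536,-.080]),p[2]+.0515-.098, o["q"])
E
```

```text
time: 16.0
ee_pos: [0.5812, 0.0973, 0.1282]
tcp_rot: [179.7, -0.1, 76.0]
wrist_force: [4.1, 5.3, 4.0]
opening: 0.0308
grasp_force: 52.7
time: 16.5
ee_pos: [0.5704, 0.0552, 0.1908]
tcp_rot: [179.8, -0.2, 76.0]
wrist_force: [6.8, 7.3, 9.1]
opening: 0.0307
grasp_force: 53.3
0.13949552990479983 0.14430538682670332 [  5.45584272   7.84325387  12.87123487  94.76988385   0.12468695
 109.4575131 ]
```

```bash
python3 -m handwheel '{"gripper":[-1,-1,-1,-1,-1],"slide":[[-15,0,-13],[-16,0,-11.5],[-17,0,-10],[-18,0,-8],[0,0,0]],"yaw":[0,0,0,0,0]}' 50
python3 -m handwheel '{"gripper":[-1,-1,-1,-1,-1],"slide":[[-18.5,0,-6],[-19,0,-4.5],[-10,0,-1.5],[0,0,0],[0,0,0]],"yaw":[0,0,0,0,0]}' 50
python3 - <<'E'
from h import *
o=sensors.get_obs();p=o["ee_pos"];a=np.linalg.norm(p[:2]-[.536,-.080]);b=p[2]+.0515-.098;print(a,b,np.arctan2(b,a),np.hypot(a,b))
E
```

```text
time: 16.92
ee_pos: [0.5537, -0.011, 0.2339]
tcp_rot: [179.8, -0.1, 75.9]
wrist_force: [2.6, 5.4, 17.0]
opening: 0.0309
grasp_force: 54.4
time: 17.33
ee_pos: [0.5423, -0.056, 0.2453]
tcp_rot: [179.8, -0.0, 76.0]
wrist_force: [1.0, 0.0, 16.2]
opening: 0.0311
grasp_force: 54.3
0.02484284662815203 0.1987634684562735 1.4464541471485597 0.200309968352446
```

```bash
python3 -m handwheel '{"gripper":[0.4,0.4,0.4,0.4,0.4,0.4],"slide":[[0,0,-1],[0,0,0],[0,0,0],[0,0,0],[0,0,0],[0,0,0]],"yaw":[0,0,0,0,0,0]}' 20
python3 -m handwheel '{"gripper":[0.4,0.4,0.4,0.4,0.4,0.4,0.4,0.4],"slide":[[0,0,-8],[0,0,-20],[0,0,-20],[0,0,-30],[0,0,0],[-30,0,0],[-30,0,0],[-30,0,0]],"yaw":[0,0,0,0,0,0,0,0]}'
python3 -m handwheel '{"gripper":[0.4,0.4,0.4,0.4,0.4,0.4,0.4,0.4],"slide":[[-30,0,0],[-30,0,0],[-30,0,0],[-30,0,0],[-30,0,0],[0,0,0],[0,0,0],[0,0,0]],"yaw":[0,0,0,0,0,0,0,0]}'
python3 - <<'E'
from h import *
import cv2
c=camera("top");im=c["img"];z=cv2.imread("pics/top0.png")[:,:,::-1]
cv2.imwrite("pics/fin.png",im[:,:,::-1])
# grip colour check: old roller place, predicted new roller place; bystanders, tray
d=(abs(z.astype(int)-im.astype(int)).sum(2)>90).astype(np.uint8)
print("old grip",z[172,196],im[172,196])
N,l,st,ce=cv2.connectedComponentsWithStats(d,connectivity=8)
M=np.array([[np.cos(-.13),-np.sin(-.13)],[np.sin(-.13),np.cos(-.13)]])
for i in range(1,N):
    if st[i,4]>12:
        y,x=np.nonzero(l==i);P=(np.array([ray(c,a,b,.007)[:2] for a,b in zip(x,y)])-[.485,.325])@M
        print(st[i],"tray frame",np.round(P.min(0),3),np.round(P.max(0),3))
s=camera("scene");p=np.array([.5395,-.066,.295]);q=s["R"]@p+s["t"];u=[int(q[0]/q[2]*s["fx"]+s["cx"]),int(q[1]/q[2]*s["fy"]+s["cy"])]
zs=cv2.imread("pics/scene0.png")[:,:,::-1].astype(int)
ds=(abs(zs-s["img"]).sum(2)>90).astype(np.uint8);N,l,st,ce=cv2.connectedComponentsWithStats(ds,connectivity=8)
print("scene grip pred",u);print([a.tolist() for a in st[1:] if a[4]>12])
E
```

```text
time: 17.83
ee_pos: [0.5415, -0.0556, 0.2443]
tcp_rot: [-179.9, 0.0, 76.0]
wrist_force: [-0.4, 0.2, 0.4]
opening: 0.0601
grasp_force: 0.0
time: 18.5
ee_pos: [0.5198, -0.1437, 0.3234]
tcp_rot: [180.0, 0.0, 76.1]
wrist_force: [-0.2, -0.6, 0.1]
opening: 0.06
grasp_force: 0.0
time: 19.17
ee_pos: [0.4837, -0.2884, 0.3231]
tcp_rot: [180.0, -0.0, 76.0]
wrist_force: [-0.3, -0.1, 0.7]
opening: 0.0597
grasp_force: 0.0
old grip [206 198 194] [70 70 69]
[ 440  153   72  115 4039] tray frame [ 0.067 -0.893] [ 0.337 -0.742]
[ 188  163  104   66 2338] tray frame [ 0.026 -0.401] [ 0.207 -0.162]
[192 164  12   7  48] tray frame [ 0.154 -0.191] [ 0.166 -0.165]
[188 181  18  14  83] tray frame [ 0.096 -0.208] [ 0.125 -0.171]
[103 192  11  35  47] tray frame [-0.016 -0.01 ] [ 0.062 -0.005]
[ 90 200  17  40  56] tray frame [-0.05   0.002] [0.041 0.015]
[251 213  11   6  26] tray frame [ 0.075 -0.344] [ 0.083 -0.32 ]
[263 217   8   5  20] tray frame [ 0.072 -0.365] [ 0.079 -0.348]
[247 218  19   9  82] tray frame [ 0.056 -0.355] [ 0.072 -0.315]
[ 93 228  13  16  29] tray frame [-0.057 -0.015] [-0.02   0.0
[... 236 characters left out ...]
 [-0.371  0.061] [-0.355  0.111]
scene grip pred [271, 116]
[[187, 0, 32, 36, 505], [473, 0, 15, 5, 46], [502, 0, 10, 14, 118], [449, 4, 11, 11, 52], [232, 14, 10, 19, 110], [443, 38, 13, 12, 89], [393, 51, 61, 56, 1105], [438, 50, 64, 26, 677], [394, 83, 20, 34, 441], [427, 95, 65, 33, 376], [466, 98, 13, 7, 16], [390, 106, 4, 5, 15], [265, 111, 18, 12, 112], [446, 113, 47, 39, 200], [384, 117, 7, 12, 42], [437, 124, 16, 25, 280], [362, 130, 72, 47, 1243], [429, 135, 4, 6, 13], [261, 174, 26, 26, 301], [471, 176, 41, 46, 301], [276, 198, 21, 20, 243], [279, 204, 53, 27, 423], [300, 226, 5, 6, 18], [288, 229, 12, 5, 18], [295, 230, 24, 20, 218], [284, 242, 11, 12, 47], [419, 285, 10, 7, 15]]
```

The clip lies in the tray's middle, the roller is seen where a 1.45 rad bar puts it (scene (274,117), predicted (271,116)), and the bystanders' pixels have not changed.

```bash
python3 -c "
from workcell import ticket;print(ticket.job_done())"
```

```text
the job is handed in; nothing more can be done
None
```

The job is handed in at about 19 s of the 54 s, verdict not shown: by my measurements the clip lies in the tray, the bar stands open at about 1.45 rad, and the bottle, cup and dish have not moved.

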